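# Roll a mounted lens up the gutter of an inspection stand until the catch holds it

## Task

With closed fingertips behind the mounted lens, gently roll it up the sloped gutter of the inspection stand to the rubber stop, so that the sprung catch comes up behind it and it cannot roll back. Then push the green lamp button fully down and let it go, leaving the lens home in front of the white light panel. Only push: do not grip or lift the lens, do not fling it, press the button only when the lens is home, and leave the things round the stand where they are.

Things in the scene. Friction and masses are not known exactly. Their poses are not given: they have to be found in the camera images.
- stand: Lens inspection stand, fixed to the worktop: dark grey base plate 270 x 168 x 12 mm with a silvery sloped U-gutter, a green lamp button and an upright white light panel in a black frame. Origin on the worktop under the gutter's middle line; x: level, the way the gutter climbs; y: to the lamp button's side, which is the robot's side; z up. The gutter lies at y = 0, from x = -0.105 to 0.110.
- gutter_lip (a point): Middle of the gutter floor at its lower end, 34 mm above the worktop. From here the gutter climbs at 9 degrees for 206 mm to its end post (39 mm tall over the floor). Channel 23 mm wide; walls 3.5 mm thick, 14 mm high over the floor; the lip across the lower end is 9 mm high and 6 mm thick. Axes as seat.
- seat (a point): Where the lens's centre is when it leans back on the raised catch: 160 mm up the gutter from the lip, 30 mm off the floor; a red line on the gutter walls marks it. x: up the slope along the gutter; y: across it, to the lamp button's side; z: square off the floor. The lens starts at about x = -0.138 and is home from 0 to +0.004, where it meets the rubber stop.
- buffer (a joint): Travel of the round black rubber stop (20 mm across, 30 mm off the gutter floor) on the end post, m: 0 = out, grows as the lens pushes it up the slope. Sprung: 0.7 N to start, 5 N at its end of 0.006, then rigid. It springs back.
- panel_top (a point): Middle of the top edge of the light panel, 136 mm above the worktop. The panel is 104 mm wide along the gutter and 12 mm thick, upright, parallel to the gutter, beside the seat on the side away from the robot; its white face is 52 mm from the gutter's middle line.
- lens_cell: Mounted lens: clear lens in a black ring, a disc 60 mm across and 20 mm thick, 0.09 to 0.18 kg, on edge like a wheel in the gutter, leaning on the lip at the lower end. Origin at its centre; y: lens axis, across the gutter; x and z turn as it rolls. Its smooth rim slides on the fingers as it rolls. Let go before the catch is up behind it, it rolls back down. It stands 46 mm proud of the walls.
- catch (a joint): Sprung catch in the gutter floor (steel nose 10 mm wide), rad: 0 = up, nose 9.5 mm over the floor, 23 mm down the gutter from the seat; about 0.7 = folded flush. The lens rolling up over it folds it with about 1 N; it springs up by itself once the lens's centre has passed the seat, and then keeps the lens from rolling back.
- lamp_button (a joint): Travel of the green lamp button, m: 0 = out, 0.005 = fully down. It springs back when let go; about 1.2 N to start, 4 N fully down.
- lamp_button_top (a point): Middle of the top face of the round green lamp button (26 mm across, pressed straight down), 30 mm above the worktop, in a black collar 42 mm across and 12 mm high on the base plate, beside the gutter's lower end, 56 mm to the robot's side of the gutter's middle line.
- loupe: Black eye loupe, 35 mm round, 32 mm tall, standing loose on the worktop on the robot's side of the stand. Origin under its middle. Leave alone.
- screw_jar: Small white screw jar with a blue lid, 42 mm round, 30 mm tall, loose on the worktop beyond the upper end of the gutter. Origin under its middle. Leave alone.
- lens_spray: Lens spray bottle, black with a red cap, 36 x 42 x 106 mm, standing loose on the worktop behind the stand. Origin under its middle. Leave alone.
Not all that is in view belongs to the job. What is meant by the lens_cell is not orange, and is the smaller of those in its own colour.

How it is judged:
By the outcome, as a careful person would: the job done as asked, in the order asked, and still so for the second after the job is handed in, with the robot touching nothing.
It also fails if it takes over 45 s, if anything falls off the work surface, if the arm or the gripper's body presses on something with over 40 N, if the wrist force passes 120 N, or if a joint passes its speed limit or range.

## Robot

A 6-joint arm with a two-finger parallel gripper is mounted at the origin on a cart in front of the work surface, level with it; the furniture and walls round the work are solid. World frame = base frame: x ahead of the robot, y to its left, z up, the work surface at z = 0. Lengths are in mm, angles in degrees, forces in N, time in s.
With the tool pointing down it reaches from about 350 to 850 mm from the base axis. Payload 8.1 kg.
Tool frame: the origin (TCP) lies between the finger pads; the fingertips stand 22 mm ahead of it and the grasp point (between the pads) lies 3 mm ahead of it; z points along the fingers, y is the line along which they close (so a half turn about z gives the same grasp; the last joint's range is limited). The gripper opens to 85 mm and grips with 20 to 120 N. Pads are 22 mm wide; open, the fingers measure 114 mm over their backs; the gripper's body (76 mm by 85 mm) begins 54 mm behind the grasp point. The pads swing forward as they close: fully open they stand 13 mm farther back than shut.
Start: joints at [58.419, 7.471, 85.268, -0, 87.261, -4.893], TCP at [269.463, 536.092, 253.292] pointing down, gripper open.
Joint ranges: [-169.43, 169.43], [-51.17, 129.36], [1.28, 143.12], [-76.62, 256.62], [0, 156.53], [-152.29, 152.29]. Speed limits (degrees/s): [136.94, 136.94, 159.86, 180, 180, 180].

## Interface

Orientations are given as [roll, pitch, yaw] about the fixed x, y, z axes, in that order (R = Rz(yaw) Ry(pitch) Rx(roll)).
In Python, from bench import r, vision gives the robot as it stands.
- The arm moves only by the tool step_arm, never from a script. Its argument "targets" is a list that holds one entry, the list of rows, each a list of 6 numbers: the shift along the world's x, y, z in mm, then the turn, a rotation vector about the world's x, y, z in rad. In form: [[[x, y, z, rx, ry, rz], ...]]. A call has 1 to 12 rows; each row is the pose to reach, as a shift and turn from the pose commanded when the call began; what a row does not reach only later rows make up. A row lasts 1/12 s, in which the tool goes at most 41.7 mm and 7.16 degrees, less where a joint would pass 70% of its speed; a pose out of reach is approached as far as the arm can. A call with a gripper value outside its range is refused whole. "fingers" is the gripper's target within -1 to 1 (shut at 1, half-way at 0, fully open at -1), set as the call begins (left out, the last holds). The fingers move at their own pace and stop on an object; "newtons" is the grip in N (left out, the last holds). Time passes only in rows, so rows that repeat a pose let the fingers close. It gives the time, the measured TCP pose, the force, the opening and the grip force at its end, in the units of the state.
- r.sense(): the state, without advancing time (a new reading comes with each control period).
- vision.snapshot(name): name is "scene" or "side" or "wrist"; returns a dict with "img" (480x640x3 uint8, blue, green, red), "mtx" (3x3 intrinsics, pixels), "eye" and "attitude" of the camera in the world. Camera axes: x right, y up, looking along -z (the intrinsics and any distortion apply to the point x, -y, -z); pixel columns grow to the right and rows downward; lengths in mm; the calibration is good to about 2 mm. The wrist camera is an equidistant fisheye: a pixel r from the principal point sees the ray r / f radians off the axis. A picture is of the moment at which its call begins. There is no depth.
- r.hand_in(): hands the job in; it is judged then, once.
The state is a dict: "time": time; "joint_pos": joint angles; "qd": joint speeds; "joint_efforts": joint torques, N m; "tool_pos": TCP position; "tcp_rot": TCP orientation; "ft_force": force on the tool from outside, world axes, zero at the start; "wrist_torque": the same for the moment, N m; "finger_gap": finger opening in mm; "grip_force": force on a finger pad.
Only numpy, scipy, OpenCV 4.12 (cv2) and the standard library are available. Lean on these libraries where they do the work, as an engineer would, in place of code of your own. Each camera call takes 0.05 s, during which the arm holds its last target. There are 200 camera calls.

## Working session

There is one attempt and no reset: what is moved stays moved. The work goes in short steps, Python scripts to look and compute and a tool call to move; the robot and the scene stay as the last step left them, time stands still between calls to the robot, and variables do not carry over. Pictures are saved under pics/ and viewed, at most 10 in all, crops included, and the job is handed in when it is done.

Besides the shell and the picture viewer there is one more tool, called after ">>>" as a command line: name --argument value ..., lists and objects as JSON in quotes. step_arm: Moves the arm, as the interface text tells. Its arguments: {"type":"object","properties":{"targets":{"type":"array"},"fingers":{"type":"number"},"newtons":{"type":"number"}},"required":["targets"]}

```bash
mkdir -p pics; ls
python3 - <<'E'
from bench import r, vision
import cv2,pickle
d={}
for n in("scene","side","wrist"):
    s=vision.snapshot(n);d[n]=s;cv2.imwrite(f"pics/{n}0.png",s["img"]);print(n,s["mtx"],s["eye"],s["attitude"],[k for k in s])
pickle.dump(d,open("d0.pkl","wb"))
print(r.sense())
E
```

```text
pics
scene [[524.99545056   0.         319.37189869]
 [  0.         524.99545056 233.00623601]
 [  0.           0.           1.        ]] [  26.95316738 -763.8827171   807.14350503] [ 50.67060917  -1.23093067 -37.32834939] ['img', 'mtx', 'eye', 'attitude']
side [[478.56058742   0.         320.64804853]
 [  0.         478.56058742 238.40943344]
 [  0.           0.           1.        ]] [384.37383126 712.05833465 433.55584879] [  67.47734422    0.51508217 -167.20334435] ['img', 'mtx', 'eye', 'attitude']
wrist [[371.64829954   0.         325.16809772]
 [  0.         371.64829954 236.81486547]
 [  0.           0.           1.        ]] [203.00045571 568.10051361 372.71021103] [-16.68714136   0.11515292  63.31695521] ['img', 'mtx', 'eye', 'attitude']
{'time': 0.15, 'joint_pos': array([ 5.84187408e+01,  7.50557443e+00,  8.53153902e+01, -1.51054793e-03,
        8.72627359e+01, -4.89313409e+00]), 'qd': array([-0.01928298, -0.00789002, -0.20160601, -0.02458887,  0.08870753,
        0.02668716]), 'joint_efforts': array([ 6.24654622e-04, -5.70055175e+01, -5.01165104e+01, -2.28881945e-04,
        9.45140695e-03,  1.42560907e-05]), 'tool_pos': array([269.2583494 , 535.74144137, 252.47691349]), 'tcp_rot': array([-1.79916476e+02, -5.63622142e-03,  1.53311944e+02]), 'ft_force': array([ 0.4279672 ,  0.17792279, -0.79643492]), 'wrist_torque': array([0.00553047, 0.03221675, 0.00325592]), 'grip_force': 0.0, 'finger_gap': 85.18017912359282}
```

View pics/scene0.png

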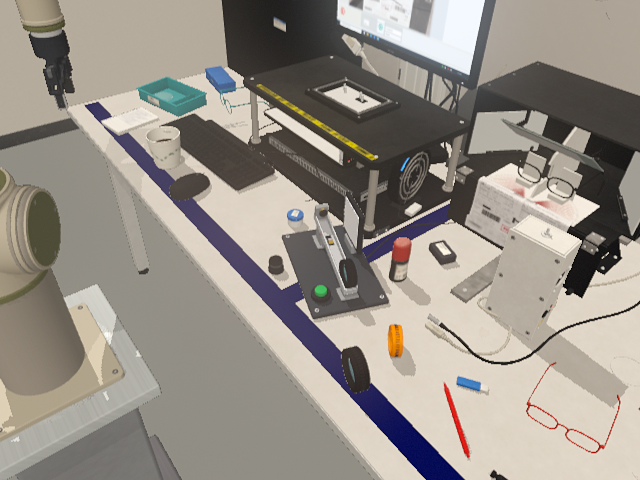

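View pics/side0.png

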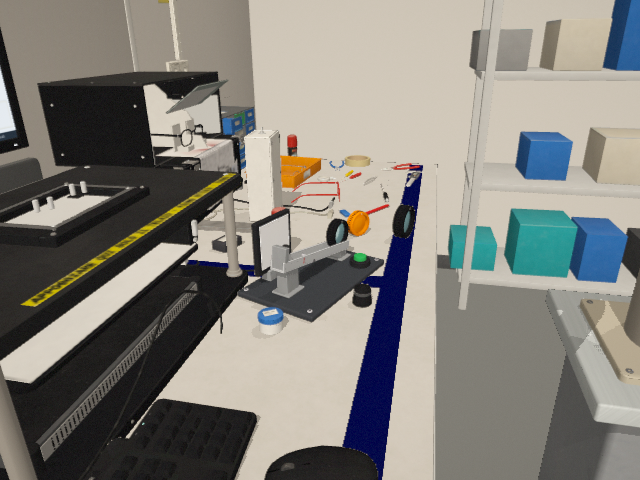

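The scene view shows the stand with lens at about (347,273), green button (320,291), loupe (276,265), jar (295,215), spray (400,258). The side view shows the lens at (337,233), the button (360,258) and the gutter running towards the lower left. I'll measure next.

```bash
cat > h.py <<'E'
import numpy as np,cv2
from scipy.spatial.transform import Rotation as R
def ray(s,uv):
    m=s["mtx"];u,v=uv
    d=np.array([(u-m[0,2])/m[0,0],-(v-m[1,2])/m[1,1],-1.])
    return s["eye"],R.from_euler("xyz",s["attitude"],degrees=True).apply(d)
def onz(s,uv,z):
    e,d=ray(s,uv);return e+d*(z-e[2])/d[2]
def tri(a,ua,b,ub):
    A=[];y=[]
    for s,u in((a,ua),(b,ub)):
        e,d=ray(s,u);d=d/np.linalg.norm(d);P=np.eye(3)-np.outer(d,d);A.append(P);y.append(P@e)
    x,*_=np.linalg.lstsq(np.vstack(A),np.hstack(y),rcond=None);return x
def proj(s,p):
    c=R.from_euler("xyz",s["attitude"],degrees=True).inv().apply(np.asarray(p)-s["eye"]);m=s["mtx"]
    return np.array([m[0,2]-m[0,0]*c[...,0]/c[...,2],m[1,2]+m[1,1]*c[...,1]/c[...,2]]).T
E
python3 - <<'E'
import pickle;from h import *
d=pickle.load(open("d0.pkl","rb"))
S,D=d["scene"],d["side"]
c={}
for n,s in(("scene",S),("side",D)):
    h=cv2.cvtColor(s["img"],cv2.COLOR_BGR2HSV)
    m=cv2.inRange(h,(50,120,60),(75,255,255))
    if n=="scene": m[:,:280]=0;m[:,360:]=0
    else: m[:,:340]=0;m[:,380:]=0
    k,l,st,ce=cv2.connectedComponentsWithStats(m);i=1+np.argmax(st[1:,4]);c[n]=ce[i];print(n,st[i],ce[i])
print("button",onz(S,c["scene"],29),onz(D,c["side"],29),tri(S,c["scene"],D,c["side"]))
a=cv2.resize(S["img"][195:325,270:400],(520,520),interpolation=cv2.INTER_CUBIC)   # x4
b=cv2.resize(D["img"][200:325,230:390],None,fx=4,fy=4,interpolation=cv2.INTER_CUBIC)
o=np.zeros((590,800,3),np.uint8)
a=cv2.resize(S["img"][195:325,275:395],None,fx=3.3,fy=3.3,interpolation=cv2.INTER_CUBIC)
b=cv2.resize(D["img"][200:325,235:385],None,fx=2.6,fy=2.6,interpolation=cv2.INTER_CUBIC)
o[:a.shape[0],:a.shape[1]]=a;o[:b.shape[0],400:400+b.shape[1]]=b
cv2.imwrite("pics/crop0.png",o)
E
```

```text
scene [315 285  12  11 107] [320.45794393 290.13084112]
side [353 253  14   9 103] [359.54368932 257.04854369]
button [ 505.21997255 -167.9847436    29.        ] [ 505.5386857  -158.66405788   29.        ] [ 506.77729968 -165.68471041   25.89269395]
```

View pics/crop0.png

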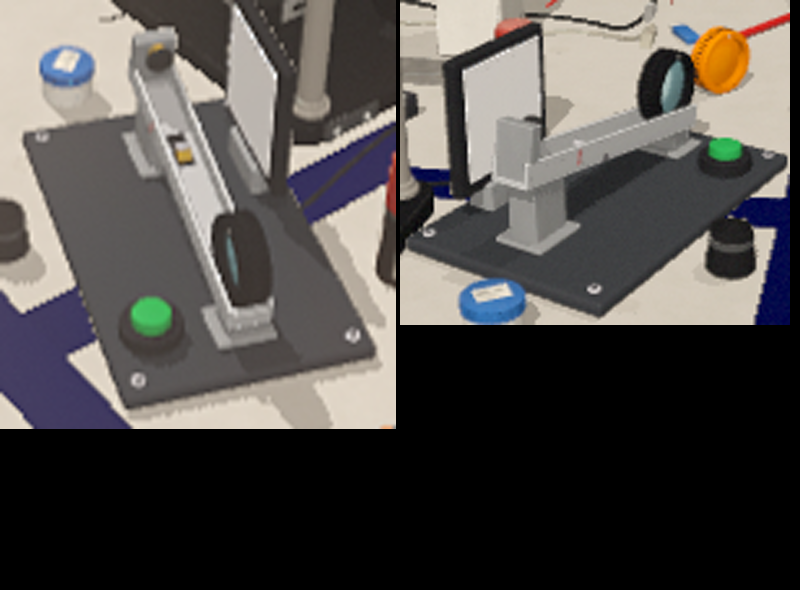

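The crop shows three plate screws in each view (scene crop (42,136), (138,380), (352,335); side crop (430,232), (594,288), (768,155)), lens at the lower end, catch nose in the gutter and the rubber stop on the upper post.

Run:
```python
import pickle;from h import *
d=pickle.load(open("d0.pkl","rb"))
S,D=d["scene"],d["side"]
sc=lambda x,y:(275+(x+.5)/3.3-.5,195+(y+.5)/3.3-.5)
sd=lambda x,y:(235+(x-399.5)/2.6-.5,200+(y+.5)/2.6-.5)
np.set_printoptions(precision=1,suppress=True)
P={}
for n,a,b in(("up_rob",(42,136),(594,288)),("lo_rob",(138,380),(768,155)),("lo_pan",(352,335),None),("up_pan",None,(430,232)),("lens",(241,257),(666,84)),("post_top",(153,34),(518,119)),("button",(151,316),(726,149))):
    z=12.5
    print(n,a and onz(S,sc(*a),z),b and onz(D,sd(*b),z),a and b and tri(S,sc(*a),D,sd(*b)))
```

```text
up_rob [560.8  33.   12.5] [561.5  35.8  12.5] [561.7  34.2  11.4]
lo_rob [ 475.1 -194.7   12.5] [ 475.  -190.1   12.5] [ 475.6 -193.7   11. ]
lo_pan [ 607.5 -244.3   12.5] None None
up_pan None [693.3 -13.8  12.5] None
lens [ 596.2 -147.9   12.5] [ 583.8 -323.8   12.5] [ 557.7 -189.8   66.8]
post_top [700.8  84.6  12.5] [ 692.3 -219.3   12.5] [623.5 -13.5 105. ]
button [ 514.8 -155.9   12.5] [ 509.4 -194.6   12.5] [ 506.  -166.3   25.9]
```

>>> step_arm --targets '[[[13,-38,0,0,0,-0.12],[26,-76,0,0,0,-0.24],[39,-114,0,0,0,-0.36],[52,-152,0,0,0,-0.48],[65,-190,0,0,0,-0.6],[78,-228,0,0,0,-0.72],[91,-266,0,0,0,-0.84],[104,-304,0,0,0,-0.96],[117,-342,0,0,0,-1.08],[130,-380,0,0,0,-1.2],[143,-418,0,0,0,-1.32],[156,-456,0,0,0,-1.44]]]' --fingers 1 --newtons 30

```text
time: 1.15
tool_pos: [425.5, 78.2, 253.3]
tcp_rot: [180.0, -0.0, 70.5]
ft_force: [0.9, 0.6, -0.2]
finger_gap: -0.1
grip_force: 0.0
```

Run:
```python
import pickle;from h import *
d=pickle.load(open("d0.pkl","rb"));S=d["scene"];D=d["side"]
print("decoy",tri(S,(355,368),D,(403,221)),"loupe",onz(S,(276,265),16),"orange",tri(S,(396,340),D,(358,223)))
```

```text
decoy [ 432.92973303 -362.35435723   37.40033366] loupe [480.8434477  -38.75524242  16.        ] orange [ 539.77888365 -355.18919678   27.82133298]
```

>>> step_arm --targets '[[[12,-36,0,0,0,-0.02],[24,-72,0,0,0,-0.02],[36,-108,0,0,0,-0.02],[48,-144,0,0,0,-0.02],[60,-180,0,0,0,-0.02],[72,-216,0,0,0,-0.02],[84,-252,0,0,0,-0.02],[96,-288,0,0,0,-0.02],[106,-315,-20,0,0,-0.02],[110,-326,-50,0,0,-0.02],[110,-326,-80,0,0,-0.02],[110,-326,-100,0,0,-0.02]]]'

```text
time: 2.15
tool_pos: [534.1, -246.4, 149.5]
tcp_rot: [-179.8, -0.0, 69.6]
ft_force: [0.2, 1.0, -0.6]
finger_gap: -0.2
grip_force: 0.0
```

>>> step_arm --targets '[[[0,0,-25,0,0,0],[0,0,-50,0,0,0],[0,0,-65,0,0,0],[0,0,-72,0,0,0],[0,0,-72,0,0,0]]]'

```text
time: 2.57
tool_pos: [533.9, -245.0, 78.8]
tcp_rot: [-179.8, -0.0, 69.7]
ft_force: [-0.3, -0.2, 0.3]
finger_gap: 0.4
grip_force: 0.0
```

Run:
```python
from bench import r, vision
import cv2,numpy as np
a=vision.snapshot("scene")["img"][195:335,270:420];b=vision.snapshot("side")["img"][150:325,235:400]
a=cv2.resize(a,None,fx=2.6,fy=2.6);b=cv2.resize(b,None,fx=2.4,fy=2.4)
o=np.zeros((430,800,3),np.uint8);o[:a.shape[0],:a.shape[1]]=a;o[:b.shape[0],400:400+b.shape[1]]=b
cv2.imwrite("pics/c1.png",o);print(r.sense()["tool_pos"],r.sense()["tcp_rot"],r.sense()["ft_force"])
```

```text
[ 535.83297825 -246.08458979   81.99380266] [1.79965822e+02 5.74097653e-03 6.96627718e+01] [0.00529933 0.02726262 0.36470888]
```

View pics/c1.png

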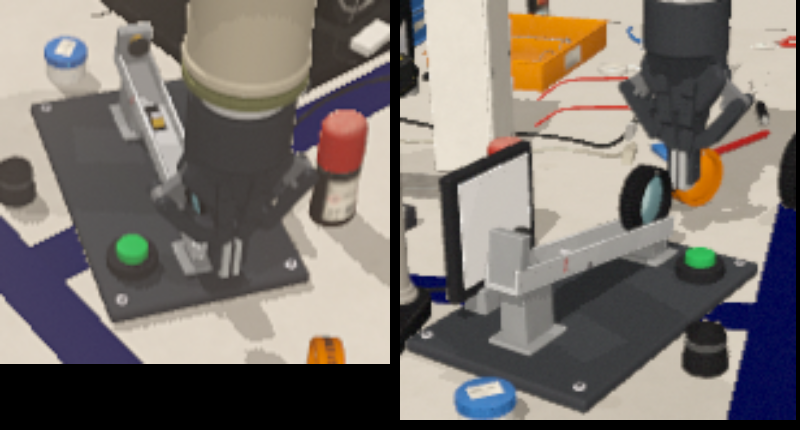

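The view shows closed fingertips just behind and in line with the lens (side crop tips (682,180), lens (648,197)). The gripper's elbows stick out about as high as the panel top, so I'll tilt the hand 12° to the robot's side.

>>> step_arm --targets '[[[-1,0,0,-0.037,-0.098,0],[-3,1,0,-0.074,-0.196,0],[-2,3,0,-0.074,-0.196,0],[0,9,0,-0.074,-0.196,0],[1.5,12,0,-0.074,-0.196,0],[1.5,12,0,-0.074,-0.196,0]]]'

```text
time: 3.17
tool_pos: [539.9, -234.5, 84.4]
tcp_rot: [167.8, 0.1, 69.7]
ft_force: [0.1, 0.1, 0.4]
finger_gap: 0.1
grip_force: 0.0
```

>>> step_arm --targets '[[[1,2.5,0,0,0,0],[2,5,0,0,0,0],[3,7.5,0.5,0,0,0],[4,10.5,1,0,0,0],[5,13.5,1.5,0,0,0],[6,16.5,2,0,0,0],[7.1,19,2.5,0,0,0],[8.2,21.5,3,0,0,0],[9.2,24.3,3.5,0,0,0],[10.2,27,4,0,0,0]]]'

```text
time: 4.0
tool_pos: [547.2, -206.6, 85.4]
tcp_rot: [168.0, 0.1, 69.6]
ft_force: [-0.5, -0.3, -0.4]
finger_gap: -0.4
grip_force: 0.3
```

Run:
```python
from bench import r, vision
import cv2,numpy as np
a=vision.snapshot("scene")["img"][195:335,270:420];b=vision.snapshot("side")["img"][150:325,235:400]
a=cv2.resize(a,None,fx=2.6,fy=2.6);b=cv2.resize(b,None,fx=2.4,fy=2.4)
o=np.zeros((430,800,3),np.uint8);o[:a.shape[0],:a.shape[1]]=a;o[:b.shape[0],400:400+b.shape[1]]=b
cv2.imwrite("pics/c2.png",o);print(r.sense()["tool_pos"],r.sense()["tcp_rot"],r.sense()["ft_force"])
```

```text
[ 547.34421775 -206.41587768   85.38569431] [1.67992101e+02 6.04525360e-02 6.96754788e+01] [ 0.51169333  0.14715336 -0.41184911]
```

View pics/c2.png

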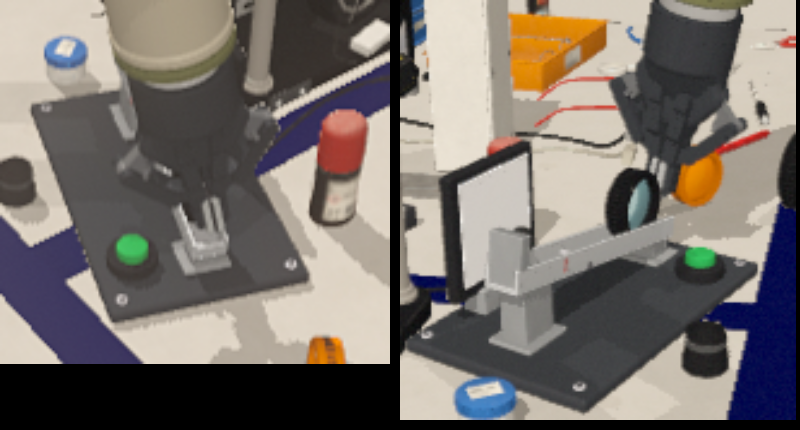

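The lens (side crop (632,202)) is rolling up ahead of the fingers. I'll carry on up the slope.

>>> step_arm --targets '[[[1.8,4.7,0.8,0,0,0],[3.5,9.4,1.6,0,0,0],[5.3,14,2.4,0,0,0],[7,18.7,3.2,0,0,0],[8.8,23.4,4,0,0,0],[10.6,28.1,4.8,0,0,0],[12.3,32.8,5.5,0,0,0],[14.1,37.4,6.3,0,0,0],[15.9,42.1,7.1,0,0,0],[17.6,46.8,7.9,0,0,0],[19,50.5,8.5,0,0,0],[20,53,9,0,0,0]]]'

```text
time: 5.1
tool_pos: [567.3, -153.3, 94.4]
tcp_rot: [168.0, 0.1, 69.7]
ft_force: [-0.5, -0.3, 0.3]
finger_gap: -0.1
grip_force: 0.2
```

>>> step_arm --targets '[[[1.1,2.8,0.5,0,0,0],[2.1,5.6,1,0,0,0],[3.2,8.4,1.4,0,0,0],[4.2,11.2,1.9,0,0,0],[5.3,14,2.4,0,0,0],[6.4,16.8,2.8,0,0,0],[7.4,19.6,3.3,0,0,0],[8.5,22.4,3.8,0,0,0],[9.5,25.2,4.3,0,0,0],[10.6,28,4.7,0,0,0],[11.6,30.8,5.2,0,0,0],[12.7,33.6,5.7,0,0,0]]]'

```text
time: 6.1
tool_pos: [579.9, -120.0, 100.0]
tcp_rot: [168.0, 0.1, 69.7]
ft_force: [-0.4, -1.5, -0.1]
finger_gap: 0.3
grip_force: 0.5
```

Run:
```python
from bench import r, vision
import cv2,numpy as np
a=vision.snapshot("scene")["img"][195:335,270:420];b=vision.snapshot("side")["img"][150:325,235:400]
a=cv2.resize(a,None,fx=2.6,fy=2.6);b=cv2.resize(b,None,fx=2.4,fy=2.4)
o=np.zeros((430,800,3),np.uint8);o[:a.shape[0],:a.shape[1]]=a;o[:b.shape[0],400:400+b.shape[1]]=b
cv2.imwrite("pics/c3.png",o);print(r.sense()["tool_pos"],r.sense()["tcp_rot"],r.sense()["ft_force"])
```

```text
[ 580.06375668 -119.71036316  100.0435759 ] [1.67995784e+02 5.28069401e-02 6.96800610e+01] [-0.03628331  0.63677674  0.08075869]
```

View pics/c3.png

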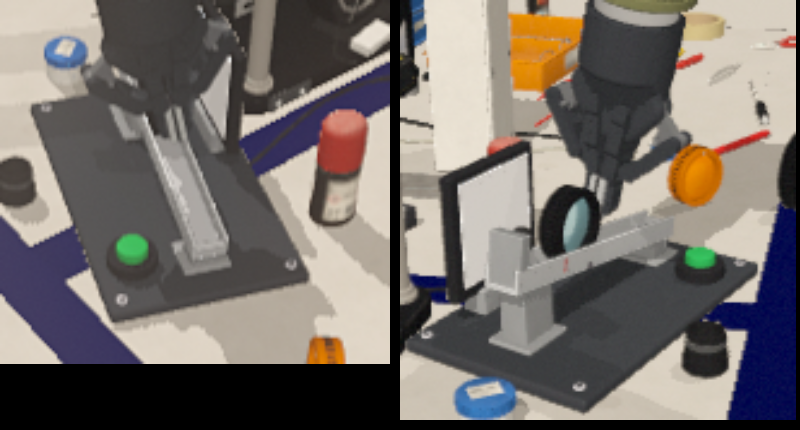

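The lens (side crop (570,220)) is nearing the red seat mark, and the elbow is clear of the panel. I'll go slowly from here.

>>> step_arm --targets '[[[0.7,1.9,0.3,0,0,0],[1.4,3.8,0.6,0,0,0],[2.1,5.6,1,0,0,0],[2.8,7.5,1.3,0,0,0],[3.5,9.4,1.6,0,0,0],[4.2,11.2,1.9,0,0,0],[4.9,13.1,2.2,0,0,0],[5.6,15,2.5,0,0,0],[6.4,16.8,2.8,0,0,0],[7.1,18.7,3.2,0,0,0],[7.8,20.6,3.5,0,0,0],[8.5,22.5,3.8,0,0,0]]]'

```text
time: 7.2
tool_pos: [588.5, -97.6, 103.8]
tcp_rot: [168.0, 0.1, 69.7]
ft_force: [-0.1, 1.1, 0.3]
finger_gap: 0.1
grip_force: 0.0
```

>>> step_arm --targets '[[[0.4,0.9,0.2,0,0,0],[0.7,1.9,0.3,0,0,0],[0.7,1.9,0.3,0,0,0]]]'

```text
time: 7.45
tool_pos: [589.1, -95.8, 104.1]
tcp_rot: [168.0, 0.1, 69.7]
ft_force: [0.0, -0.4, -0.2]
finger_gap: -0.1
grip_force: 0.1
```

Run:
```python
from bench import r, vision
import cv2,numpy as np
a=vision.snapshot("scene")["img"][195:335,270:420];b=vision.snapshot("side")["img"][150:325,235:400]
a=cv2.resize(a,None,fx=2.6,fy=2.6);b=cv2.resize(b,None,fx=2.4,fy=2.4)
o=np.zeros((430,800,3),np.uint8);o[:a.shape[0],:a.shape[1]]=a;o[:b.shape[0],400:400+b.shape[1]]=b
cv2.imwrite("pics/c4.png",o);print(r.sense()["tool_pos"],r.sense()["tcp_rot"],r.sense()["ft_force"])
```

```text
[589.0328503  -95.88286028 104.0482567 ] [1.68002532e+02 7.21727423e-02 6.96548288e+01] [-0.30395341 -0.69312567  0.23617087]
```

View pics/c4.png

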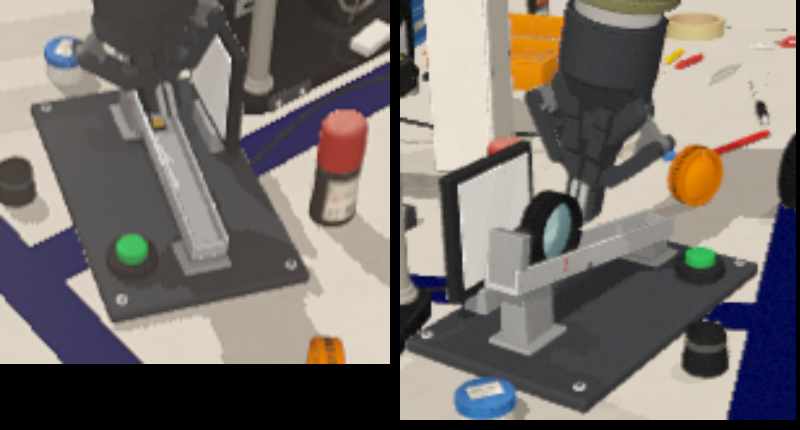

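The lens is at about the seat (side crop (552,228)), with the catch nose showing behind it at scene crop (157,124). I'll ease it on until the stop pushes back.

>>> step_arm --targets '[[[0.35,0.95,0.15,0,0,0],[0.7,1.9,0.3,0,0,0],[0.7,1.9,0.3,0,0,0],[0.7,1.9,0.3,0,0,0]]]'

```text
time: 7.88
tool_pos: [589.8, -93.9, 104.4]
tcp_rot: [168.0, 0.1, 69.7]
ft_force: [0.0, -0.8, -0.4]
finger_gap: -0.5
grip_force: 0.1
```

>>> step_arm --targets '[[[0.35,0.95,0.15,0,0,0],[0.7,1.9,0.3,0,0,0],[0.7,1.9,0.3,0,0,0],[0.7,1.9,0.3,0,0,0]]]'

```text
time: 8.22
tool_pos: [590.4, -92.2, 104.7]
tcp_rot: [168.0, 0.1, 69.7]
ft_force: [-1.3, -2.1, -0.2]
finger_gap: 0.2
grip_force: 1.0
```

The stop is pushing back at about 2.4 N, so the lens is past the catch. I'll back off gently.

>>> step_arm --targets '[[[-0.7,-1.9,-0.3,0,0,0],[-1.4,-3.7,-0.5,0,0,0],[-2.1,-5.6,-0.8,0,0,0],[-2.8,-7.5,-1,0,0,0],[-4.2,-11.2,-1,0,0,0],[-6,-16,-1,0,0,0],[-8,-22,-1,0,0,0],[-10,-27,-1,0,0,0],[-10,-27,-1,0,0,0]]]'

```text
time: 8.97
tool_pos: [580.1, -120.3, 103.7]
tcp_rot: [168.0, 0.1, 69.6]
ft_force: [0.5, 0.0, -0.2]
finger_gap: 0.1
grip_force: 0.0
```

Run:
```python
from bench import r, vision
import cv2,numpy as np
a=vision.snapshot("scene")["img"][195:335,270:420];b=vision.snapshot("side")["img"][150:325,235:400]
a=cv2.resize(a,None,fx=2.6,fy=2.6);b=cv2.resize(b,None,fx=2.4,fy=2.4)
o=np.zeros((430,800,3),np.uint8);o[:a.shape[0],:a.shape[1]]=a;o[:b.shape[0],400:400+b.shape[1]]=b
cv2.imwrite("pics/c5.png",o);print(r.sense()["tool_pos"],r.sense()["tcp_rot"],r.sense()["ft_force"])
```

```text
[ 580.33430087 -119.53619593  103.70572047] [1.67996304e+02 6.51107397e-02 6.96017149e+01] [-0.08935703  0.08569251  0.08791555]
```

View pics/c5.png

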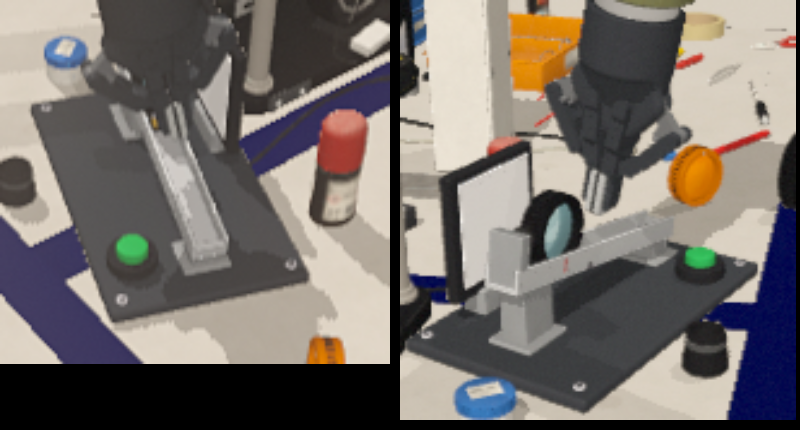

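The lens stays put (side crop (552,228)) with the fingers clear, so the catch holds. Next is the button: up, over and down.

>>> step_arm --targets '[[[0,-3,20,0,0,0],[0,-3,50,0,0,0],[-15,-10,60,0.037,0.098,0],[-40,-25,60,0.074,0.196,0],[-65,-40,50,0.074,0.196,0],[-73.7,-45,30,0.074,0.196,0],[-73.7,-45,0,0.074,0.196,0],[-73.7,-45,-25,0.074,0.196,0],[-73.7,-45,-40,0.074,0.196,0],[-73.7,-45,-46,0.074,0.196,0],[-73.7,-45,-46,0.074,0.196,0]]]'

```text
time: 9.98
tool_pos: [505.6, -163.4, 56.0]
tcp_rot: [-179.8, -0.0, 69.7]
ft_force: [-0.1, 0.3, -0.1]
finger_gap: 0.2
grip_force: 0.0
```

Run:
```python
from bench import r, vision
import cv2,numpy as np
a=vision.snapshot("scene")["img"][195:335,270:420];b=vision.snapshot("side")["img"][150:325,235:400]
a=cv2.resize(a,None,fx=2.6,fy=2.6);b=cv2.resize(b,None,fx=2.4,fy=2.4)
o=np.zeros((430,800,3),np.uint8);o[:a.shape[0],:a.shape[1]]=a;o[:b.shape[0],400:400+b.shape[1]]=b
cv2.imwrite("pics/c6.png",o);print(r.sense()["tool_pos"],r.sense()["tcp_rot"],r.sense()["ft_force"])
```

```text
[ 507.45856069 -164.21072986   58.64081693] [1.79937118e+02 1.29309711e-03 6.96759730e+01] [-0.10787647 -0.37040292  0.04663144]
```

View pics/c6.png

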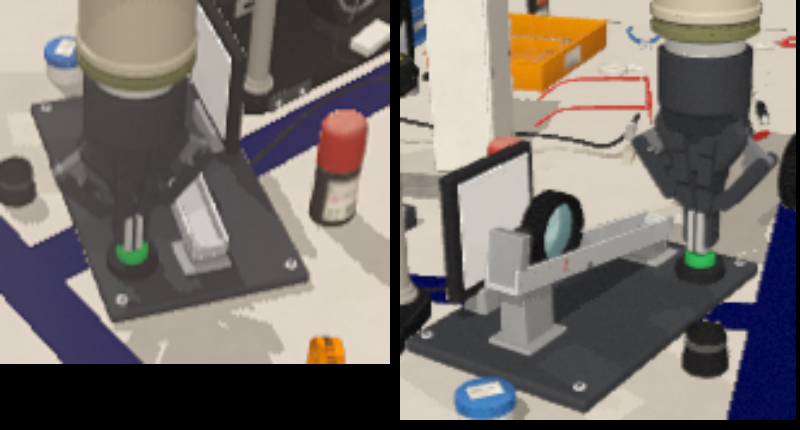

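The fingertips are centred over the button, and the lens is still home. Pressing now.

>>> step_arm --targets '[[[0,0,-2,0,0,0],[0,0,-4,0,0,0],[0,0,-6,0,0,0],[0,0,-7,0,0,0],[0,0,-8,0,0,0],[0,0,-9,0,0,0],[0,0,-9,0,0,0],[0,0,-9,0,0,0]]]'

```text
time: 10.75
tool_pos: [507.9, -164.5, 50.0]
tcp_rot: [179.9, 0.0, 69.7]
ft_force: [0.4, -0.2, 7.8]
finger_gap: 0.3
grip_force: 4.2
```

>>> step_arm --targets '[[[0,0,-1,0,0,0],[0,0,-1.5,0,0,0],[0,0,-1.5,0,0,0]]]'

```text
time: 11.0
tool_pos: [508.0, -164.5, 49.7]
tcp_rot: [179.9, 0.0, 69.7]
ft_force: [-6.0, 3.1, 21.2]
finger_gap: 0.3
grip_force: 10.3
```

>>> step_arm --targets '[[[0,0,1,0,0,0],[0,0,2,0,0,0],[0,0,2,0,0,0]]]'

```text
time: 11.25
tool_pos: [507.7, -164.4, 50.1]
tcp_rot: [179.9, 0.0, 69.7]
ft_force: [2.9, -0.9, 3.6]
finger_gap: 0.0
grip_force: 1.9
```

>>> step_arm --targets '[[[0,0,1,0,0,0],[0,0,1,0,0,0],[0,0,1,0,0,0]]]'

```text
time: 11.5
tool_pos: [506.9, -164.2, 50.3]
tcp_rot: [180.0, 0.0, 69.7]
ft_force: [2.8, -0.9, 2.8]
finger_gap: -0.2
grip_force: 1.8
```

>>> step_arm --targets '[[[0,0,1,0,0,0],[0,0,1,0,0,0],[0,0,1,0,0,0]]]'

```text
time: 11.75
tool_pos: [506.6, -164.1, 51.0]
tcp_rot: [-180.0, 0.0, 69.7]
ft_force: [1.1, -0.4, 3.3]
finger_gap: 0.1
grip_force: 1.6
```

>>> step_arm --targets '[[[0,0,1,0,0,0],[0,0,1,0,0,0],[0,0,1,0,0,0]]]'

```text
time: 12.0
tool_pos: [506.5, -164.0, 52.0]
tcp_rot: [-180.0, 0.0, 69.7]
ft_force: [0.9, -0.7, 2.8]
finger_gap: -0.3
grip_force: 1.4
```

>>> step_arm --targets '[[[0,0,1.5,0,0,0],[0,0,1.5,0,0,0],[0,0,1.5,0,0,0]]]'

```text
time: 12.25
tool_pos: [506.4, -164.0, 53.5]
tcp_rot: [-180.0, 0.0, 69.7]
ft_force: [-0.1, -0.7, 1.6]
finger_gap: 0.4
grip_force: 1.0
```

The force follows the spring curve (1.6 N to 3.6 N over 3.4 mm) and then goes rigid, so the button was fully down. Now to release and retreat.

>>> step_arm --targets '[[[0,0,4,0,0,0],[0,0,15,0,0,0],[0,0,40,0,0,0],[0,0,75,0,0,0],[0,0,110,0,0,0],[-10,-30,145,0,0,0],[-20,-70,150,0,0,0],[-30,-100,150,0,0,0],[-30,-100,150,0,0,0],[-30,-100,150,0,0,0]]]'

```text
time: 13.08
tool_pos: [476.1, -265.7, 204.7]
tcp_rot: [180.0, 0.0, 69.5]
ft_force: [0.3, 0.9, -0.6]
finger_gap: -0.3
grip_force: 0.0
```

Run:
```python
from bench import r, vision
import cv2,numpy as np
a=vision.snapshot("scene")["img"][195:335,270:420];b=vision.snapshot("side")["img"][150:325,235:400]
a=cv2.resize(a,None,fx=2.6,fy=2.6);b=cv2.resize(b,None,fx=2.4,fy=2.4)
o=np.zeros((430,800,3),np.uint8);o[:a.shape[0],:a.shape[1]]=a;o[:b.shape[0],400:400+b.shape[1]]=b
cv2.imwrite("pics/c7.png",o);print(r.sense()["tool_pos"],r.sense()["time"],r.sense()["ft_force"])
```

```text
[ 476.561827   -263.55564052  203.71705275] 13.1833 [-0.11978723  0.26210092 -1.028703  ]
```

View pics/c7.png

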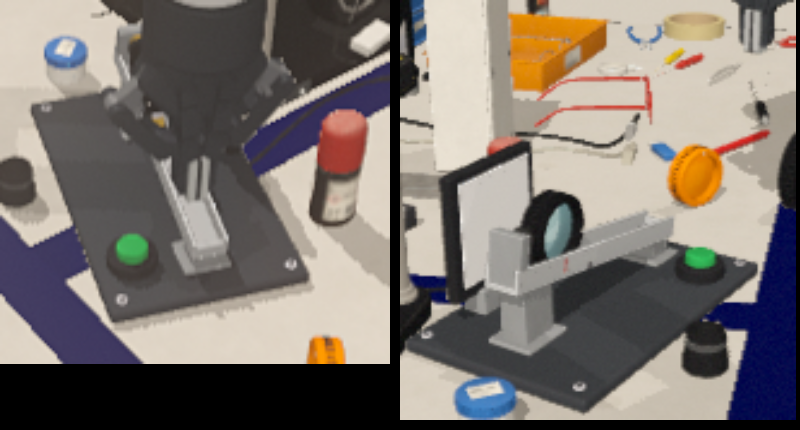

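The lens sits home at side crop (552,228), the button is back up, everything round the stand is unmoved and the arm is clear.

```bash
python3 -c "
from bench import r
print(r.hand_in())"
```

```text
the job is handed in; nothing more can be done
None
```

The job is handed in: the lens is home behind the raised catch, the lamp button was pressed fully down and let go, and nothing round the stand was moved; the hand-in gave no verdict.

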